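# Bring the saffron jar round to the pick-up arrow

## Task

With gentle pushes of a finger (the upright handles at the ends of its spokes are there for this), turn the packing carousel until the saffron jar (red filling, pale lid) stands squarely in front of the blue arrow, and leave it at rest there. Do not touch or lift the things that the carousel carries; they must all stay in their pockets, and the things standing round it must be left alone.

Things in the scene. Friction and masses are not known exactly. Their poses are not given: they have to be found in the camera images.
- wheel_axis (a point): centre of the carousel: a white turntable disc, 230 mm across, on a low grey round base that is fixed to the table; this point lies on the vertical turning axis at the disc's top face (24 mm above the table). The aluminium hub, 38 mm across, rises to 50 mm above the table.
- wheel (a joint): angle of the turntable about the vertical axis, 0 at the start, growing counter-clockwise seen from above. It turns freely both ways (more than a full turn), with a dry friction that takes about 2 N at a handle; it stops almost at once and stays where it is left.
- handle_0 (a point): push handle 1 of 4: upright black peg with a red band near its top, 18 mm in diameter, at the end of a spoke, 135 mm from the axis; the peg reaches from 28 to 105 mm above the table and this point lies on its centre line 70 mm above the table. The next handle counter-clockwise is 90 degrees on. It turns with the wheel.
- handle_1 (a point): push handle 2 of 4: upright black peg with a red band near its top, 18 mm in diameter, at the end of a spoke, 135 mm from the axis; the peg reaches from 28 to 105 mm above the table and this point lies on its centre line 70 mm above the table. The next handle counter-clockwise is 90 degrees on. It turns with the wheel.
- handle_2 (a point): push handle 3 of 4: upright black peg with a red band near its top, 18 mm in diameter, at the end of a spoke, 135 mm from the axis; the peg reaches from 28 to 105 mm above the table and this point lies on its centre line 70 mm above the table. The next handle counter-clockwise is 90 degrees on. It turns with the wheel.
- handle_3 (a point): push handle 4 of 4: upright black peg with a red band near its top, 18 mm in diameter, at the end of a spoke, 135 mm from the axis; the peg reaches from 28 to 105 mm above the table and this point lies on its centre line 70 mm above the table. The next handle counter-clockwise is 90 degrees on. It turns with the wheel.
- pickup_spot (a point): the pick-up place: point 72 mm from the carousel's axis, in line with the blue arrow, 24 mm above the table (top of the disc). The arrow does not turn with the disc, so the pocket that stands in front of the arrow has its centre here.
- arrow_tip (a point): tip of the blue arrow that lies on a dark strap beside the disc, outside the handles' circle, pointing at the carousel's axis; 155 mm from the axis, 11 mm above the table; the arrow is 70 mm long and nothing of it is higher than 11 mm. Fixed to the table.
- saffron_jar_mid (a point): centre, half-way up, of the saffron jar: round clear jar with red filling and a pale beige lid, 49 mm in diameter, 76 mm high, standing loose in one of the four pockets (62 mm above the table here; top at 100 mm). Not to be touched.
- saffron_jar: the same jar; origin at the centre of its underside
- stamp_mid (a point): centre, half-way up, of the dark wooden rubber stamp, 30 x 60 x 68 mm, loose in a pocket; top at 92 mm above the table. Not to be touched.
- stamp: the same stamp; origin at the centre of its underside
- brass_weight_0_mid (a point): centre, half-way up, of the pale brass scale weight, 34 mm in diameter, 50 mm high, loose in a pocket; top at 74 mm. Not to be touched.
- brass_weight_0: the same weight; origin at the centre of its underside
- pink_sachet_0_mid (a point): centre of the pink sachet, 38 x 52 x 8 mm, lying loose in a pocket; top at 32 mm. Not to be touched.
- pink_sachet_0: the same sachet; origin at the centre of its underside
- carousel_base: the carousel's fixed grey base, 170 mm across and 13 mm high, with the turntable that it carries; origin on the axis at table height. The disc has four round cork-floored pockets, centres 72 mm from the axis, 90 degrees apart, with rims 4.5 mm high and 70 mm across inside, one thing in each; four steel spokes run out half-way between them and end in upright handles
- gold_jar_mid (a point): bystander: spice jar with a gold lid, 42 mm in diameter, 96 mm high, standing loose on the table to the right of the carousel; point half-way up
- green_jar_mid (a point): bystander: spice jar with a green lid, 42 mm in diameter, 97 mm high, loose on the table to the right of the carousel; point half-way up
- red_tin_mid (a point): bystander: red tin, 75 mm in diameter, 58 mm high, loose on the table to the left of the carousel; point half-way up
Not all that is in view belongs to the job. What is shaped like the part that bears pickup_spot but yellow is not meant.

How it is judged:
By the outcome, as a careful person would: the job done as asked, in the order asked, and still so for the second after the job is handed in, with the robot touching nothing.
It also fails if it takes over 54 s, if anything falls off the work surface, if the arm or the gripper's body presses on something with over 40 N, if the wrist force passes 120 N, or if a joint passes its speed limit or range.

## Robot

A 6-joint arm with a two-finger parallel gripper is mounted at the origin on the work surface; the furniture and walls round the work are solid. World frame = base frame: x ahead of the robot, y to its left, z up, the work surface at z = 0. Lengths are in mm, angles in rad, forces in N, time in s.
With the tool pointing down it reaches from about 350 to 975 mm from the base axis. Payload 7.1 kg.
Tool frame: the origin (TCP) lies midway between the tips of the shut fingers; the grasp point (between the pads) lies 19 mm behind it; z points along the fingers, y is the line along which they close (so a half turn about z gives the same grasp; the last joint's range is limited). The gripper opens to 88 mm and grips with 3 to 60 N. Pads are 20 mm wide; open, the fingers measure 115 mm over their backs; the gripper's body (75 mm by 178 mm) begins 61 mm behind the grasp point.
Start: joints at [-1.197, 0.423, 1.63, -0, 1.089, -0.019], TCP at [239.251, -577.377, 222.675] pointing down, gripper open.
Joint ranges: [-3, 3], [-0.9, 2.11], [0.09, 2.58], [-1.31, 4.45], [0.11, 2.69], [-2.54, 2.54]. Speed limits (rad/s): [2.39, 2.39, 3.01, 3.14, 3.14, 3.14].

## Interface

Orientations are given as a rotation vector (axis times angle).
In Python, from workcell import ctrl gives the robot as it stands.
- The arm moves only by the shell command python3 -m inch 'ROWS' [OPENING]. ROWS is JSON, a list of rows, each an object with "xyz": the shift along the tool's x, y, z in mm, a list of three; "rot": the turn, a rotation vector about the tool's x, y, z in rad, a list of three. In form: [{"xyz": [dx, dy, dz], "rot": [ax, ay, az]}, ...]. A call has 1 to 12 rows; each row is the pose to reach, as a shift and turn from the pose commanded when the call began, along the tool's axes at that moment; what a row does not reach only later rows make up. A row lasts 1/12 s, in which the tool goes at most 41.7 mm and 7.16 degrees, less where a joint would pass 70% of its speed; a pose out of reach is approached as far as the arm can. A call with a gripper value outside its range is refused whole. OPENING is the closure in counts, from 0 (fully open) to 255 (shut), set as the call begins (- or left out, the last holds). The fingers move at their own pace and stop on an object; the grip force is fixed at half the most. Time passes only in rows, so rows that repeat a pose let the fingers close. It gives the time, the measured TCP pose, the force, the opening and the grip force at its end, in the units of the state.
- ctrl.get_obs(): the state, without advancing time (a new reading comes with each control period).
- ctrl.get_image(name): name is "scene" or "top" or "wrist"; returns the picture (400x640x3 uint8, red, green, blue); there is no depth.
- ctrl.camera_model(name): a dict with "fx", "fy", "cx", "cy" (pixels), "k1" (the pictures are not rectified: a ray, as slopes to the right and down, at radius r is drawn at 1 + k1 r^2 times it, then the intrinsics apply), "position" and "attitude" of the camera in the world. Camera axes: x right, y up, looking along -z (the intrinsics and any distortion apply to the point x, -y, -z); pixel columns grow to the right and rows downward; lengths in mm; the calibration is good to about 2 mm. A picture is of the moment at which its call begins: read the wrist's pose just before it. camera_model takes no time and is no camera call; for the wrist camera it gives the pose at the moment of the call.
- ctrl.close_job(): hands the job in; it is judged then, once.
The state is a dict: "t": time; "qpos": joint angles; "qvel": joint speeds; "joint_torque": joint torques, N m; "ee_pos": TCP position; "orientation": TCP orientation; "ft_force": force on the tool from outside, world axes, zero at the start; "moment": the same for the moment, N m; "width": finger opening in mm; "grasp_force": force on a finger pad.
Only numpy, scipy, OpenCV 4.12 (cv2) and the standard library are available. Lean on these libraries where they do the work, as an engineer would, in place of code of your own. Each camera call takes 0.05 s, during which the arm holds its last target. There are 200 camera calls.

## Working session

There is one attempt and no reset: what is moved stays moved. The work goes in short steps, Python scripts to look and compute and a shell command to move; the robot and the scene stay as the last step left them, time stands still between calls to the robot, and variables do not carry over. Pictures are saved under pics/ and viewed, at most 10 in all, crops included, and the job is handed in when it is done.

```bash
ls; mkdir -p pics; cat > h.py <<'E'
import numpy as np, cv2
from scipy.spatial.transform import Rotation as R
from workcell import ctrl
def cam(n):
    m=ctrl.camera_model(n); return m
def rotm(a):
    a=np.array(a,float); return a if a.shape==(3,3) else R.from_rotvec(a).as_matrix() if a.size==3 else R.from_quat(a).as_matrix()
def ray(m,u,v):
    p=np.array([(u-m['cx'])/m['fx'],(v-m['cy'])/m['fy']]); s=p.copy()
    for _ in range(20): s=p/(1+m['k1']*(s@s))
    return rotm(m['attitude'])@np.array([s[0],-s[1],-1.])
def onz(m,u,v,z):
    d=ray(m,u,v); o=np.array(m['position'],float); return o+d*(z-o[2])/d[2]
def save(n,f):
    im=ctrl.get_image(n); cv2.imwrite('pics/'+f,im[:,:,::-1]); return im
E
python3 - <<'E'
from h import *
for n in('top','scene'):
    print(cam(n)); save(n,n+'0.png')
o=ctrl.get_obs(); print(o['ee_pos'],o['orientation'],o['t'],o['width'])
E
```

```text
pics
{'fx': 429.19995416298156, 'fy': 429.19995416298156, 'cx': 317.7483595067347, 'cy': 195.6265003346055, 'k1': 0.03675930287881296, 'position': array([ 336.70888458,  -37.71101672, 1204.85171695]), 'attitude': array([ 0.17155284, -0.16932825, -1.58799209])}
{'fx': 377.11400306162153, 'fy': 377.11400306162153, 'cx': 312.3455899431834, 'cy': 201.03685011099552, 'k1': 0.002569627299268032, 'position': array([ 70.09028178, 542.56372755, 963.12506977]), 'attitude': array([ 0.31331668, -0.83574927, -2.27231005])}
[ 239.06230988 -576.93264416  222.0112733 ] [-3.07987247e+00 -6.12815701e-01  4.05327836e-04] 0.1 87.74925398315874
```

View pics/top0.png

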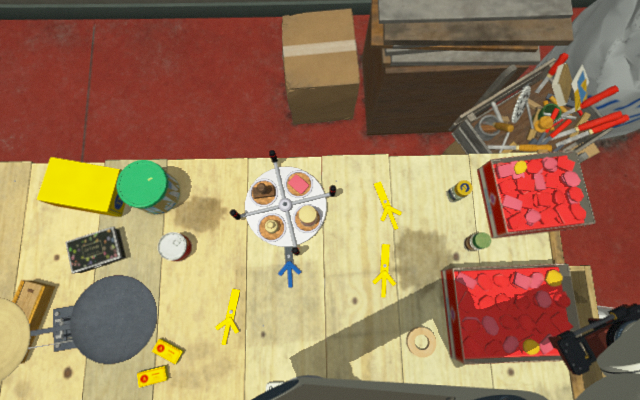

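View pics/scene0.png

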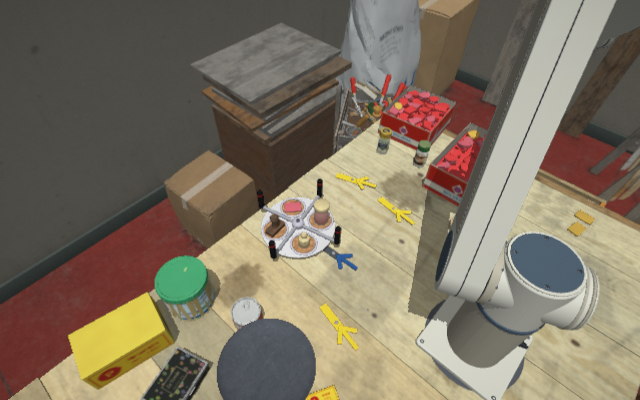

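The top view shows the carousel at about (287,205), with handles near (275,155), (334,190), (236,214) and (295,250). The jar is at (306,217), the brass weight at (271,227) and the blue arrow at (290,268). I'll zoom in and measure.

```bash
python3 - <<'E'
from h import *
im=cv2.imread('pics/top0.png'); c=im[140:300,215:365]; cv2.imwrite('pics/crop.png',cv2.resize(c,None,fx=3.7,fy=3.7,interpolation=cv2.INTER_CUBIC))
m=cam('top'); hsv=cv2.cvtColor(im,cv2.COLOR_BGR2HSV)
b=cv2.inRange(hsv,(100,120,60),(125,255,255)); b[:, :215]=0;b[:,365:]=0;b[:230]=0;b[310:]=0
ys,xs=np.nonzero(b); P=np.array([onz(m,x,y,11)[:2] for x,y in zip(xs,ys)]); print('arrow px',len(xs),P.mean(0)); 
mu,e=np.linalg.eigh(np.cov(P.T)); print(mu,e[:,1]); 
d=e[:,1]*np.sign(e[0,1]);pr=P@d; print('tip end',P[pr.argmax()],'tail',P[pr.argmin()],np.ptp(pr))
# disc: white
w=cv2.inRange(hsv,(0,0,190),(180,40,255)); w[:, :240]=0;w[:,332:]=0;w[:160]=0;w[252:]=0
ys,xs=np.nonzero(w); h=cv2.convexHull(np.c_[xs,ys].astype(np.int32)); Q=np.array([onz(m,*p[0],24)[:2] for p in h]); 
(cc,r)=cv2.minEnclosingCircle(Q.astype(np.float32)); print('disc',cc,r)
for n,u,v,z in [('hub',287,204.5,50),('h',275,155,105),('h',334,190,105),('h',236,214,105),('h',295,250,105),('jar',308,214,100)]: 
    print(n,onz(m,u,v,z))
E
```

```text
arrow px 182 [389.97342088  43.44980792]
[160.81071253 262.49530952] [-0.99949227 -0.03186218]
tip end [416.87205711  47.0918534 ] tail [349.47848216  39.46278263] 67.60243615538911
disc (574.1638793945312, 49.043087005615234) 120.04896545410156
hub [567.71438037  45.79629076  50.        ]
h [692.66625813  72.81627729 105.        ]
h [592.58085492 -82.13360923 105.        ]
h [534.81079031 174.41226253 105.        ]
h [437.88834203  22.33824742 105.        ]
jar [531.08912732 -12.43626188 100.        ]
```

View pics/crop.png

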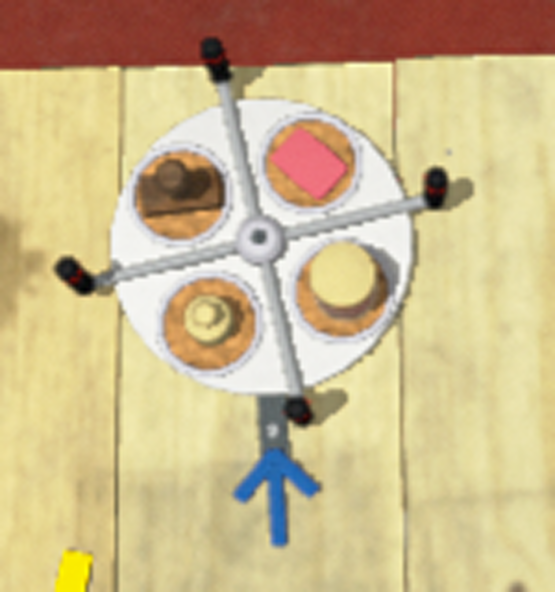

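The crop shows the hub at (285.3,204.3), the jar lid at (308.5,214.1) and the arrow tip at about (289.3,261.6). A handle sits just outside the disc on the arrow side.

```bash
python3 - <<'E'
from h import *
m=cam('top'); g=lambda x,y,z: onz(m,215+x/3.7-.36,140+y/3.7-.36,z)[:2]
hub=g(260,237,50); H=[g(211,44,105),g(437,172,105),g(66,267,105),g(296,401,105)]
print('hub',hub,'mean',np.mean(H,0),'opp mids',(H[0]+H[3])/2,(H[1]+H[2])/2)
c=(np.mean(H,0)+hub)/2
for p in H: d=p-hub; print(p,np.hypot(*d),np.degrees(np.arctan2(d[1],d[0])))
for n,p in dict(jar=g(346,274,100),pocket=g(343,290,28),brasspocket=g(210,326,28),stampp=g(181,192,28),sachp=g(311,163,28),tip=g(275,449,11),tail=g(279,545,11)).items(): d=p-hub; print(n,p,np.hypot(*d),np.degrees(np.arctan2(d[1],d[0])))
E
```

```text
hub [570.10876193  51.50971938] mean [572.38369554  52.35292182] opp mids [572.7772982  52.462213 ] [571.99009289  52.24363065]
[702.60778863  81.7259443 ] 135.90074438760212 12.846532827717946
[603.14122133 -79.16716127] 134.78720454589754 -75.81395965773078
[540.83896444 183.65442256] 135.34749212657835 102.48926361538138
[442.94680777  23.1984817 ] 130.27543423711936 -167.44842669115135
jar [531.8895666  -12.85216426] 74.85425142778091 -120.7025703551097
pocket [532.49125714  -8.75469348] 71.0413691037323 -121.9727237370995
brasspocket [507.73425995  90.97461105] 73.8109488663232 147.67810584945883
stampp [610.9167819  112.99191261] 73.79264582528904 56.426290000942636
sachp [631.21937372  13.87056001] 71.7719526757125 -31.62968613220598
tip [416.83034618  44.4370856 ] 153.44150313430717 -177.35810920047933
tail [347.05804922  42.07825513] 223.2500234218137 -177.57875068614578
```

Axis is about (571.5, 52), with handles at roughly 12.8° + 90°k, the jar pocket at −122° and the arrow at −177.4°. So the wheel has to turn about −55° (clockwise). I'll push the handle at (440,23) towards +y, with shut fingers, from its −y side.

```bash
python3 -m inch '[{"xyz":[406,-433,0],"rot":[0,0,0.17]},{"xyz":[406,-433,0],"rot":[0,0,0.17]},{"xyz":[406,-433,0],"rot":[0,0,0.17]},{"xyz":[406,-433,0],"rot":[0,0,0.17]},{"xyz":[406,-433,0],"rot":[0,0,0.17]},{"xyz":[406,-433,0],"rot":[0,0,0.17]},{"xyz":[406,-433,0],"rot":[0,0,0.17]},{"xyz":[406,-433,0],"rot":[0,0,0.17]},{"xyz":[406,-433,0],"rot":[0,0,0.17]},{"xyz":[406,-433,0],"rot":[0,0,0.17]},{"xyz":[406,-433,0],"rot":[0,0,0.17]},{"xyz":[406,-433,0],"rot":[0,0,0.17]}]' 255
cat > go.py <<'E'
# python3 go.py x y z yaw(deg of tool -y axis): shift in tool axes
import sys; from h import *
x,y,z,a=map(float,sys.argv[1:]); o=ctrl.get_obs(); M=rotm(o['orientation'])
b=np.degrees(np.arctan2(-M[1,1],-M[0,1])); d=M.T@(np.array([x,y,z])-o['ee_pos'])
print('t',o['t'],'p',o['ee_pos'].round(1),'yaw',b.round(1),'tilt',M[2,2].round(4),'shift',d.round(1),'rotz',np.radians(b-a).round(3))
E
python3 go.py 448 -22 222 102.5
```

```text
t: 1.1
ee_pos: [415.7, -107.5, 222.7]
orientation: [3.122, 0.349, 0.0]
ft_force: [1.0, -0.3, -0.5]
width: 11.3
grasp_force: 0.0
t 1.1 p [ 415.7 -107.5  222.7] yaw 102.7 tilt -1.0 shift [ 50.4 -76.3   0.7] rotz 0.004
```

```bash
python3 -m inch '[{"xyz":[25,-38,0],"rot":[0,0,0]},{"xyz":[50,-76,0],"rot":[0,0,0]},{"xyz":[50,-76,0],"rot":[0,0,0]},{"xyz":[50,-76,0],"rot":[0,0,0]}]' 255
python3 - <<'E'
from h import *
m=cam('wrist'); print(m); im=save('wrist','w0.png')
E
python3 go.py 448 -22 65 102.5
```

```text
t: 1.43
ee_pos: [448.0, -22.2, 222.5]
orientation: [-3.121, -0.357, 0.0]
ft_force: [0.2, -0.8, 0.2]
width: 0.5
grasp_force: 0.0
{'fx': 335.946122185979, 'fy': 335.946122185979, 'cx': 311.713627385733, 'cy': 201.13869327007396, 'k1': 0.010653324406662112, 'position': array([514.5768603 ,  -6.62868754, 384.33945998]), 'attitude': array([-0.21884455,  0.17554383, -1.33513169])}
t 1.4833 p [447.4 -23.6 222.4] yaw 102.9 tilt -1.0 shift [  1.1  -1.5 157.4] rotz 0.008
```

View pics/w0.png

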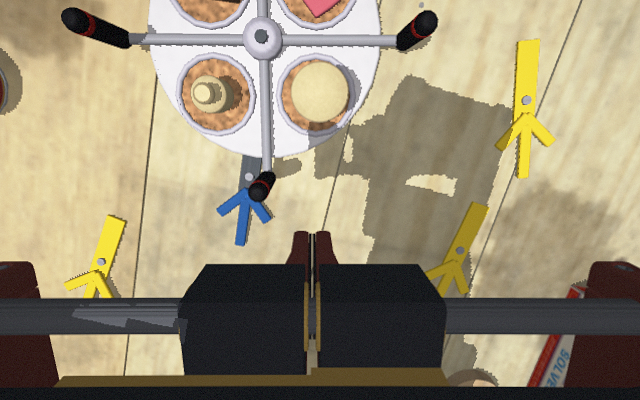

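The wrist view shows the handle top at about (263,183), the hub at (261,36), the jar lid at (320,91), and the arrow from about (249,185) to its tail at (241,243). The fingers are clear of everything.

```bash
python3 - <<'E'
from h import *
m=cam('wrist'); g=lambda x,y,z: onz(m,x,y,z)[:2]
ax=np.array([571.5,52])
for n,p in dict(hub=g(261,36,50),handle=g(263,184,105),hR=g(426,19,105),hL=g(72,20,105),jar=g(320,91,100),pocket=g(315,96,28),tail=g(241,243,11),hole=g(249,176,11)).items(): d=p-ax; print(n,p.round(1),np.hypot(*d).round(1),np.degrees(np.arctan2(d[1],d[0])).round(1))
E
python3 -m inch '[{"xyz":[0,0,40],"rot":[0,0,0]},{"xyz":[0,0,80],"rot":[0,0,0]},{"xyz":[0,0,120],"rot":[0,0,0]},{"xyz":[0,0,157],"rot":[0,0,0]},{"xyz":[0,0,157],"rot":[0,0,0]}]' 255
python3 go.py 448 -22 65 102.5
```

```text
hub [568.   51.8] 3.5 -177.2
handle [446.8  19.1] 129.0 -165.2
hR [598.1 -76.3] 131.0 -78.3
hL [537.7 181.3] 133.6 104.6
jar [530.9 -10.8] 74.8 -122.9
pocket [529.4  -7.7] 73.0 -125.2
tail [347.9  40.3] 223.9 -177.0
hole [429.7  45.3] 142.0 -177.3
t: 1.9
ee_pos: [441.9, -25.7, 59.7]
orientation: [-3.12, -0.345, 0.021]
ft_force: [-0.5, -0.1, 0.5]
width: 0.3
grasp_force: 0.0
t 1.9 p [441.9 -25.7  59.7] yaw 102.6 tilt -0.9999 shift [ 6.7 -2.3 -5.4] rotz 0.002
```

```bash
cat > arc.py <<'E'
# arc of finger centre about axis, in present tool axes
import sys; from h import *
o=ctrl.get_obs(); M=rotm(o['orientation']); b=np.degrees(np.arctan2(-M[1,1],-M[0,1]))
d=o['ee_pos'][:2]-[570.5,52]; print('t',o['t'],'now',o['ee_pos'].round(1),'r',np.hypot(*d).round(1),'phi',np.degrees(np.arctan2(d[1],d[0])).round(1),'f',o['ft_force'].round(1))
for f in np.arange(*map(float,sys.argv[1:])):
    a=np.radians(f); p=np.array([570.5+135*np.cos(a),52+135*np.sin(a),62]); s=M.T@(p-o['ee_pos']); print(f,s.round(1),np.radians(b-(f-90+360)%360).round(2))
E
python3 arc.py -155 -210 -3
```

```text
t 1.9 now [441.9 -25.7  59.7] r 150.3 phi -148.9 f [-0.5 -0.1  0.5]
-155.0 [ 10.6 -18.8  -2.4] -0.22
-158.0 [  9.3 -25.8  -2.3] -0.16
-161.0 [  8.3 -32.8  -2.3] -0.11
-164.0 [  7.7 -39.8  -2.3] -0.06
-167.0 [  7.5 -46.9  -2.2] -0.01
-170.0 [  7.6 -53.9  -2.2] 0.05
-173.0 [  8.1 -61.   -2.2] 0.1
-176.0 [  9.  -68.   -2.2] 0.15
-179.0 [ 10.3 -75.   -2.2] 0.2
-182.0 [ 11.9 -81.8  -2.2] 0.26
-185.0 [ 13.8 -88.6  -2.2] 0.31
-188.0 [ 16.1 -95.3  -2.2] 0.36
-191.0 [  18.8 -101.8   -2.2] 0.41
-194.0 [  21.8 -108.2   -2.2] 0.46
-197.0 [  25.1 -114.5   -2.2] 0.52
-200.0 [  28.8 -120.5   -2.2] 0.57
-203.0 [  32.8 -126.4   -2.3] 0.62
-206.0 [  37.  -132.    -2.3] 0.67
-209.0 [  41.6 -137.4   -2.3] 0.73
```

```bash
python3 -m inch '[{"xyz":[2,-5,0],"rot":[0,0,0]},{"xyz":[4,-8,0],"rot":[0,0,0]},{"xyz":[4,-8,0],"rot":[0,0,0]},{"xyz":[4,-8,0],"rot":[0,0,0]}]' 255
python3 arc.py -155 -190 -3
```

```text
t: 2.23
ee_pos: [451.6, -15.8, 68.1]
orientation: [3.121, 0.35, 0.008]
ft_force: [0.1, 0.1, 0.4]
width: 0.6
grasp_force: 0.0
t 2.2333 now [451.6 -15.8  68.1] r 136.9 phi -150.3 f [0.1 0.1 0.4]
-155.0 [ -1.  -11.2   6.1] -0.21
-158.0 [ -2.3 -18.2   6.1] -0.16
-161.0 [ -3.3 -25.2   6.1] -0.11
-164.0 [ -3.9 -32.2   6.1] -0.06
-167.0 [ -4.1 -39.3   6.1] -0.0
-170.0 [ -3.9 -46.3   6.1] 0.05
-173.0 [ -3.4 -53.4   6.1] 0.1
-176.0 [ -2.5 -60.4   6. ] 0.15
-179.0 [ -1.2 -67.4   6. ] 0.21
-182.0 [  0.4 -74.2   6. ] 0.26
-185.0 [  2.4 -81.    6. ] 0.31
-188.0 [  4.7 -87.7   6. ] 0.36
```

```bash
python3 -m inch '[{"xyz":[-1,-5,1],"rot":[0,0,0]},{"xyz":[-2,-10,2],"rot":[0,0,0]},{"xyz":[-2,-15,3],"rot":[0,0,0]},{"xyz":[-3,-20,3],"rot":[0,0,0]},{"xyz":[-3,-25,3],"rot":[0,0,0]},{"xyz":[-4,-30,3],"rot":[0,0,0.02]},{"xyz":[-4,-35,3],"rot":[0,0,0.04]},{"xyz":[-4,-40,3],"rot":[0,0,0.07]},{"xyz":[-4,-45,3],"rot":[0,0,0.1]},{"xyz":[-4,-50,3],"rot":[0,0,0.13]},{"xyz":[-3,-55,3],"rot":[0,0,0.16]},{"xyz":[-2,-60,3],"rot":[0,0,0.2]}]' 255
python3 arc.py -173 -209 -3
```

```text
t: 3.23
ee_pos: [434.0, 42.9, 62.6]
orientation: [3.141, 0.034, -0.001]
ft_force: [-0.6, -1.9, 2.1]
width: 0.5
grasp_force: 1.1
t 3.2333 now [434.   42.9  62.6] r 136.8 phi -176.2 f [-0.6 -1.9  2.1]
-173.0 [2.3 7.4 0.6] -0.1
-176.0 [1.8 0.4 0.6] -0.05
-179.0 [ 1.6 -6.7  0.6] 0.0
-182.0 [  1.9 -13.8   0.6] 0.06
-185.0 [  2.4 -20.8   0.6] 0.11
-188.0 [  3.4 -27.8   0.6] 0.16
-191.0 [  4.7 -34.8   0.6] 0.21
-194.0 [  6.4 -41.6   0.6] 0.27
-197.0 [  8.4 -48.4   0.6] 0.32
-200.0 [ 10.8 -55.    0.6] 0.37
-203.0 [ 13.6 -61.6   0.6] 0.42
-206.0 [ 16.6 -67.9   0.6] 0.48
```

```bash
python3 -m inch '[{"xyz":[1,-5,0],"rot":[0,0,0.02]},{"xyz":[1,-10,0],"rot":[0,0,0.04]},{"xyz":[2,-15,0],"rot":[0,0,0.07]},{"xyz":[2,-20,0],"rot":[0,0,0.11]},{"xyz":[3,-25,0],"rot":[0,0,0.14]},{"xyz":[4,-30,0],"rot":[0,0,0.18]},{"xyz":[5,-35,0],"rot":[0,0,0.21]},{"xyz":[6,-40,0],"rot":[0,0,0.25]},{"xyz":[7,-44,0],"rot":[0,0,0.29]},{"xyz":[9,-48,0],"rot":[0,0,0.32]},{"xyz":[10,-51,0],"rot":[0,0,0.35]},{"xyz":[10,-53,0],"rot":[0,0,0.35]}]' 255
python3 arc.py -197 -220 -3
python3 - <<'E'
from h import *
im=save('top','top1.png')[:,:,::-1]; c=im[140:300,215:365]; cv2.imwrite('pics/crop1.png',cv2.resize(c,None,fx=3.7,fy=3.7,interpolation=cv2.INTER_CUBIC))
E
```

```text
t: 4.23
ee_pos: [442.8, 96.1, 62.5]
orientation: [3.099, -0.512, -0.001]
ft_force: [0.7, -1.9, -0.9]
width: 0.3
grasp_force: 1.0
t 4.2333 now [442.8  96.1  62.5] r 135.1 phi 161.0 f [ 0.7 -1.9 -0.9]
-197.0 [0.1 4.8 0.5] -0.03
-200.0 [ 0.1 -2.2  0.5] 0.02
-203.0 [ 0.4 -9.3  0.5] 0.07
-206.0 [  1.1 -16.3   0.5] 0.13
-209.0 [  2.2 -23.3   0.5] 0.18
-212.0 [  3.7 -30.2   0.5] 0.23
-215.0 [  5.5 -37.1   0.4] 0.28
-218.0 [  7.6 -43.8   0.4] 0.34
```

View pics/crop1.png

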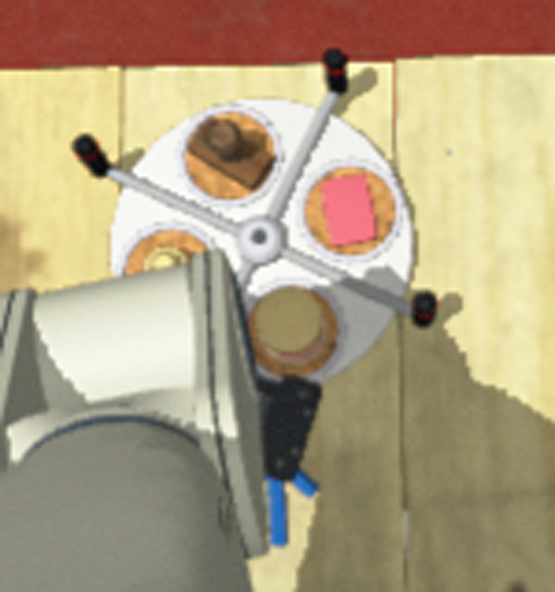

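The jar lid is at crop (289,322), short of the arrow at x≈278. Handle tops are at (335,55), (84,146) and (426,301).

```bash
cat > ang.py <<'E'
from h import *
m=cam('top'); g=lambda x,y,z: onz(m,215+x/3.7-.36,140+y/3.7-.36,z)[:2]
def A(p): d=np.array(p)-[571.5,52]; return np.hypot(*d).round(1),np.degrees(np.arctan2(d[1],d[0])).round(1)
E
python3 - <<'E'
from ang import *
print('before',[A(g(*p,105)) for p in((211,44),(437,172),(66,267),(296,401))], A(g(346,274,100)))
print('now',[A(g(*p,105)) for p in((335,55),(426,301),(84,146))],A(g(289,322,100)),'tip',A(g(275,449,11)),A(g(279,545,11)),'pockets',[A(g(*p,28)) for p in((230,153),(350,208))])
E
```

```text
before [(np.float64(134.4), np.float64(12.8)), (np.float64(134.9), np.float64(-76.4)), (np.float64(135.2), np.float64(103.1)), (np.float64(131.7), np.float64(-167.4))] (np.float64(76.0), np.float64(-121.4))
now [(np.float64(134.7), np.float64(-26.5)), (np.float64(135.1), np.float64(-116.8)), (np.float64(133.3), np.float64(64.7))] (np.float64(76.7), np.float64(-161.6)) tip (np.float64(154.9), np.float64(-177.2)) (np.float64(224.7), np.float64(-177.5)) pockets [(np.float64(73.0), np.float64(18.9)), (np.float64(71.3), np.float64(-70.5))]
```

```bash
python3 -m inch '[{"xyz":[0,-4,0],"rot":[0,0,0.03]},{"xyz":[0,-8,0],"rot":[0,0,0.07]},{"xyz":[1,-12,0],"rot":[0,0,0.1]},{"xyz":[1,-16,0],"rot":[0,0,0.13]},{"xyz":[2,-20,0],"rot":[0,0,0.16]},{"xyz":[2,-24,0],"rot":[0,0,0.19]},{"xyz":[3,-27,0],"rot":[0,0,0.21]},{"xyz":[4,-30,0],"rot":[0,0,0.23]},{"xyz":[4,-32,0],"rot":[0,0,0.25]},{"xyz":[5,-33.5,0],"rot":[0,0,0.26]},{"xyz":[5,-33.5,0],"rot":[0,0,0.26]}]' 255
python3 arc.py -212 -220 -2
python3 - <<'E'
from h import *
im=save('top','top2.png')[:,:,::-1]; c=im[140:300,215:365]; cv2.imwrite('pics/crop2.png',cv2.resize(c,None,fx=3.7,fy=3.7,interpolation=cv2.INTER_CUBIC))
E
```

```text
t: 5.2
ee_pos: [458.9, 126.0, 62.6]
orientation: [-3.007, 0.91, 0.0]
ft_force: [-1.4, -0.8, 0.0]
width: 0.3
grasp_force: 0.4
t 5.2 now [458.9 126.   62.6] r 133.9 phi 146.5 f [-1.4 -0.8  0. ]
-212.0 [-1.1  3.6  0.6] -0.03
-214.0 [-1.1 -1.1  0.6] 0.01
-216.0 [-1.  -5.8  0.6] 0.04
-218.0 [ -0.8 -10.5   0.6] 0.08
```

View pics/crop2.png

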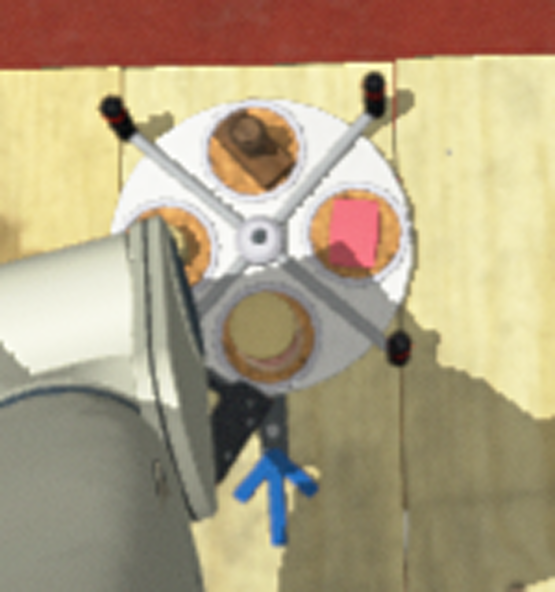

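The jar lid is now at crop (263,325), nearly in front of the arrow, whose tip is at (274,450). Handle tops are at (374,79), (401,343) and (110,103).

```bash
python3 - <<'E'
from ang import *
print('now',[(A(g(*p,105))) for p in((374,79),(401,343),(110,103))],A(g(263,325,100)),'tip',A(g(274.5,449,11)),'pockets',[A(g(*p,28)) for p in((254,150),(356,236),(268,336))])
E
```

```text
now [(np.float64(134.5), np.float64(-40.8)), (np.float64(136.3), np.float64(-131.4)), (np.float64(135.2), np.float64(49.2))] (np.float64(74.7), np.float64(-175.4)) tip (np.float64(154.8), np.float64(-177.3)) pockets [(np.float64(71.2), np.float64(4.3)), (np.float64(71.4), np.float64(-88.4)), (np.float64(72.5), np.float64(-176.7))]
```

```bash
python3 -m inch '[{"xyz":[0,-1,0],"rot":[0,0,0]},{"xyz":[0,-2,0],"rot":[0,0,0]},{"xyz":[0,-3,0],"rot":[0,0,0]},{"xyz":[0,-3,0],"rot":[0,0,0]},{"xyz":[-2,5,0],"rot":[0,0,0]},{"xyz":[-6,18,0],"rot":[0,0,0]},{"xyz":[-12,30,0],"rot":[0,0,0]},{"xyz":[-12,30,-40],"rot":[0,0,0]},{"xyz":[-12,30,-80],"rot":[0,0,0]},{"xyz":[-12,30,-120],"rot":[0,0,0]},{"xyz":[-12,30,-150],"rot":[0,0,0]},{"xyz":[-12,30,-150],"rot":[0,0,0]}]' 255
python3 go.py 415 -200 215 57
```

```text
t: 6.25
ee_pos: [435.5, 108.0, 218.4]
orientation: [-3.002, 0.908, -0.015]
ft_force: [1.1, 0.2, -0.0]
width: 0.7
grasp_force: 0.0
t 6.25 p [435.5 108.  218.4] yaw 56.4 tilt -0.9999 shift [153.6 267.8   2.4] rotz -0.011
```

```bash
python3 -m inch '[{"xyz":[154,268,0],"rot":[0,0,0]},{"xyz":[154,268,0],"rot":[0,0,0]},{"xyz":[154,268,0],"rot":[0,0,0]},{"xyz":[154,268,0],"rot":[0,0,0]},{"xyz":[154,268,0],"rot":[0,0,0]},{"xyz":[154,268,0],"rot":[0,0,0]},{"xyz":[154,268,0],"rot":[0,0,0]},{"xyz":[154,268,0],"rot":[0,0,0]},{"xyz":[154,268,0],"rot":[0,0,0]},{"xyz":[154,268,0],"rot":[0,0,0]}]' 255
python3 - <<'E'
from h import *
im=save('top','top3.png')[:,:,::-1]; c=im[140:300,215:365]; cv2.imwrite('pics/crop3.png',cv2.resize(c,None,fx=3.7,fy=3.7,interpolation=cv2.INTER_CUBIC))
E
```

```text
t: 7.08
ee_pos: [411.1, -201.4, 212.0]
orientation: [-3.005, 0.913, 0.002]
ft_force: [0.5, -0.3, 0.6]
width: 0.4
grasp_force: 0.0
```

View pics/crop3.png

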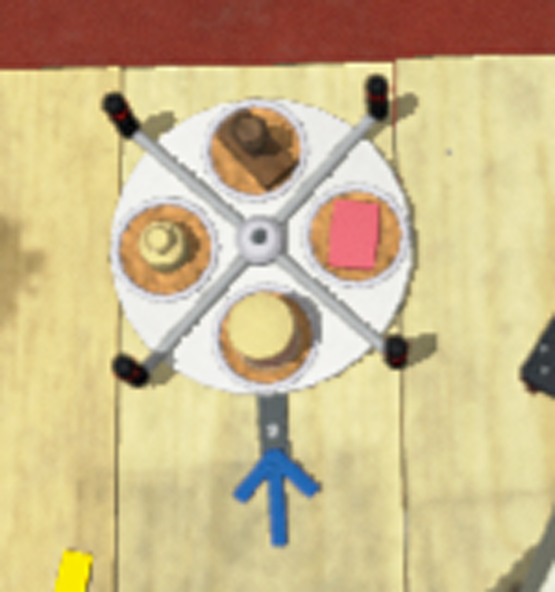

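With the arm clear, the handle tops are at (377,82), (399,346), (112,100) and (126,366). The pocket centres are at (255,151), (355,237), (166,246) and (267,336), and everything is still in its pocket.

```bash
python3 - <<'E'
from ang import *
im=cv2.imread('pics/top3.png')
hs=[g(*p,105) for p in((377,82),(399,346),(112,100),(126,366))]; print('handles',[A(p) for p in hs])
a=lambda p,q:np.degrees(np.arctan2(*(np.array(p)-q)[::-1])).round(1)
print('diag',a(hs[0],hs[3]),a(hs[2],hs[1]))
P=[g(*p,28) for p in((255,151),(355,237),(166,246),(267,336))]; print('pockets',[A(p) for p in P],'lines',a(P[3],P[0]),a(P[1],P[2]))
print('jar',A(g(263,326,100)),'tip',A(g(274.5,449,11)),'tail',A(g(279,545,11)))
# same-plane spoke/strap check: pocket line and arrow from hub
hb=g(260,237,50); print('hub',hb,a(g(274.5,449,11),hb),a(g(279,545,11),hb))
E
```

```text
handles [(np.float64(134.1), np.float64(-42.1)), (np.float64(136.6), np.float64(-132.4)), (np.float64(135.6), np.float64(48.1)), (np.float64(134.8), np.float64(138.8))]
diag -41.7 47.8
pockets [(np.float64(70.4), np.float64(3.7)), (np.float64(70.6), np.float64(-88.9)), (np.float64(72.2), np.float64(91.7)), (np.float64(72.4), np.float64(-177.2))] lines -176.8 -88.6
jar (np.float64(75.4), np.float64(-175.4)) tip (np.float64(154.8), np.float64(-177.3)) tail (np.float64(224.7), np.float64(-177.5))
hub [570.10876193  51.50971938] -177.5 -177.6
```

```bash
python3 -c "
from workcell import ctrl
print(ctrl.close_job())"
```

```text
the job is handed in; nothing more can be done
None
```

I turned the carousel about 55° clockwise and handed the job in: by camera the saffron jar's pocket is within about 0.5° of the blue arrow's line, the jar itself (loose in it) about 2° off, the wheel is at rest, all four things are in their pockets, and the arm is clear (about 7 s used).

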